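Push the spoilt garlic through the scrap flap of the prep block

TASK

The garlic bulb on the prep block has gone soft and belongs in the block's scrap bin: without picking it up or squeezing it, push it along the board to the end of the steel scrap flap, then hold the self-closing flap open with one finger and push the bulb over the edge with the other finger so that it drops into the bin. Take the hand away so that the flap swings shut, and leave the lemon and the salt shaker where they are.

Things in the scene. Friction and masses are not known exactly. Their poses are not given: they have to be found in the camera images.
- scrap_block: Fixed wooden prep block, 250 (x) x 405 (y) x 145 mm high: a flat board over a scrap bin, steel drawer front towards the robot. Origin: centre of its underside; x to its back, y to its left, z up. Free board: y -0.2025 to 0.045. Left part: an opening into the bin, x -0.020 (front rim) to 0.090, y 0.045 (near end) to 0.170, rim level with the board, under a sloping flap. Bin floor z 0.012
- scrap_flap (a joint): Turn of the sheet steel flap, rad: 0 shut, grows as pushed down, stop at 0.95. Hinged at its upper back edge; shut, it slopes 0.35 rad down to the front rim, a cheek closes the space under each end. A weak spring shuts it (0.05 N m, 0.1 N m wide open). A fingertip d in front of the hinge and h below hinge height turns it to atan(h/d) - 0.35; the bulb needs 0.6 to pass
- flap_hinge (a point): Middle of the flap's hinge line, which runs along the block's y: block frame (0.090, 0.1075, 0.185), 40 mm above the board. The flap is 121 mm long and reaches 110 mm forward. Press it near the hinge: 15 to 20 mm in front of it, it opens 0.7 to 0.8 rad with the fingertips still above board height (about 3 N), and lets a fingertip slide along it
- hatch_edge (a point): Point on the near end of the opening, on the board's surface: block frame (0.034, 0.045, 0.145). In the middle of the width left clear when the flap is held open; the bulb should go over the edge here, its middle within 15 mm to either side. A fixed steel hinge cover stands behind the flap: x 0.084 to 0.123, y 0.036 to 0.179, top at z 0.193
- garlic: Whitish garlic bulb, 48 x 50 x 51 mm high with its neck, about 25 g, standing on the board; origin at the centre of its underside. It slides when pushed low down, with some 0.2 N. Bulb and lemon lie in two places, one at the back in line with the flap, one nearer the robot, either way round
- garlic_mid (a point): Middle of the garlic bulb, 25 mm above its underside
- lemon: Yellow lemon, 83 x 58 x 58 mm, lying on the board; origin at the centre of its underside. Not to be disturbed
- salt: Glass salt shaker, 44 mm across, 90 mm high, standing on the front left corner of the board, in front of the flap; origin at the centre of its underside. Not to be disturbed
Things that resemble listed ones, but are neither listed nor needed, are in the scene too. Leave any green, purple or turquoise look-alike of the garlic alone.

How it is judged:
By the outcome, as a careful person would: the job done as asked, in the order asked, and still so for the second after the job is handed in, with the robot touching nothing.
It also fails if it takes over 48 s, if anything falls off the work surface, if the arm or the gripper's body presses on something with over 40 N, if the wrist force passes 120 N, or if a joint passes its speed limit or range.

ROBOT

A 6-joint arm with a two-finger parallel gripper is mounted at the origin on a cart in front of the work surface, level with it; the furniture and walls round the work are solid. World frame = base frame: x ahead of the robot, y to its left, z up, the work surface at z = 0. Lengths are in m, angles in rad, forces in N, time in s.
With the tool pointing down it reaches from about 0.275 to 0.825 m from the base axis. Payload 4.9 kg.
Tool frame: the origin (TCP) lies between the finger pads; the fingertips stand 17 mm ahead of it and the grasp point (between the pads) lies 2 mm behind it; z points along the fingers, y is the line along which they close (so a half turn about z gives the same grasp; the last joint's range is limited). The gripper opens to 85 mm and grips with 20 to 120 N. Pads are 22 mm wide; open, the fingers measure 114 mm over their backs; the gripper's body (76 mm by 85 mm) begins 54 mm behind the grasp point. The pads swing forward as they close: fully open they stand 13 mm farther back than shut.
Start: joints at [-1.373, 0.326, -0.193, 1.052, 0, 1.437], TCP at [0.179, -0.52, 0.248] pointing down, gripper open.
Joint ranges: [-2.65, 2.65], [-0.97, 1.79], [-1.3, 1.35], [-1.93, 2.1], [-1.47, 1.37], [-3.14, 3.14]. Speed limits (rad/s): [2.57, 2.57, 3.14, 3.14, 3.14, 3.14].

INTERFACE

Orientations are given as a unit quaternion [w, x, y, z].
In Python, from bench import env, grip, kin, read_camera, camera_info, hand_in, boxes_of, masks_of, spot_point, telemetry gives the robot as it stands. Calls block until the motion is done:
- env.move_pose(position, orientation): joint-space move of the TCP to a pose.
- env.move_linear(position, rotation=None, vel=0.15, guard=None): straight line of the TCP; rotation=None keeps the orientation; vel is the mean speed in m/s. With guard (N) it stops when the force on the tool has changed by that much, and returns True; else False.
- env.set_joints(angles): joint-space move.
- grip(opening, strength=None): finger opening in m; strength is the grip in N (None keeps the last); returns when the fingers have stopped.
- env.pause(seconds).
- kin.solve_ik(position, orientation): joint angles nearest the present ones, or None.
- read_camera(name): name is "side" or "top" or "wrist"; returns the picture (480x640x3 uint8, red, green, blue); there is no depth.
- camera_info(name): a dict with "fx", "fy", "cx", "cy" (pixels), "xyz" and "rotation" of the camera in the world; the wrist camera has in their place "tool_from_camera" (4x4, takes a point from camera to tool coordinates, whose origin is the TCP and whose axes are the flange's). Camera axes: x right, y up, looking along -z (the intrinsics and any distortion apply to the point x, -y, -z); pixel columns grow to the right and rows downward; lengths in m; the calibration is good to about 2 mm. A picture is of the moment at which its call begins: read the wrist's pose just before it. camera_info takes no time and is no camera call.
A pose or a line that the arm cannot do raises env.Unreachable and nothing moves.
- hand_in(): hands the job in; it is judged then, once.
Trained networks look in the newest picture that a camera, given by its name, has taken for a name from the list of things; names that differ only in an ending like _2 or _b are one class to them, and where a whole thing is asked for, a point or a joint stands for the part that bears it (a point fixed in the world has none). Each returns a list of dicts, best first, with "conf" (0 to 1); they miss things now and then, are a little off and sometimes report something else, mostly with a low value. They report only what shows in the picture. A call takes as long as a camera call. They do not tell look-alikes from the thing itself.
- boxes_of(camera, target): "rect" ([centre column, centre row, width, height] in pixels, round what is visible of it).
- masks_of(camera, target): "pixels" (480x640 bool, what is visible of it) and "rect" ([centre column, centre row, width, height] in pixels, round what is visible of it).
- spot_point(camera, target): "uv" ([column, row] in pixels: a listed point, or the origin of a listed thing).
Readings, each from a call of its own:
- telemetry.get_time_s(): time.
- telemetry.get_q(): joint angles.
- telemetry.get_dq(): joint speeds.
- telemetry.get_tau(): joint torques, N m.
- telemetry.get_position(): TCP position.
- telemetry.get_tool_rot(): TCP orientation.
- telemetry.get_wrist_force(): force on the tool from outside, world axes, zero at the start.
- telemetry.get_moment(): the same for the moment, N m.
- telemetry.get_gripper_width(): finger opening in m.
- telemetry.get_gripper_force(): force on a finger pad.
Only numpy, scipy, OpenCV 4.12 (cv2) and the standard library are available. Lean on these libraries where they do the work, as an engineer would, in place of code of your own. Each camera call takes 0.05 s, during which the arm holds its last target. There are 200 camera calls.

## Working session

There is one attempt and no reset: what is moved stays moved. The work goes in short steps, each a Python script; the robot and the scene stay as the last script left them, time stands still between calls to the robot, and variables do not carry over. Pictures are saved under pics/ and viewed, at most 10 in all, crops included, and the job is handed in when it is done.

```bash
ls; mkdir -p pics; cat > h.py <<'E'
import numpy as np, cv2
from bench import env, grip, kin, read_camera, camera_info, hand_in, boxes_of, masks_of, spot_point, telemetry
def ray(cam,uv):
    c=camera_info(cam); R=np.array(c["rotation"],float)
    if R.shape!=(3,3):
        from scipy.spatial.transform import Rotation as Ro
        R=Ro.from_quat(np.r_[R[1:],R[0]]).as_matrix()
    K=np.array([[c["fx"],0,c["cx"]],[0,c["fy"],c["cy"]],[0,0,1.]])
    d=np.array(c.get("distortion",np.zeros(5)),float)
    p=cv2.undistortPoints(np.array([[uv]],float),K,d)[0,0]
    return np.array(c["xyz"],float), R@np.array([p[0],-p[1],-1.])
def onz(cam,uv,z):
    o,d=ray(cam,uv); return o+d*(z-o[2])/d[2]
def tri(u1,u2,c1="top",c2="side"):
    (o1,d1),(o2,d2)=ray(c1,u1),ray(c2,u2)
    s=np.linalg.lstsq(np.c_[d1,-d2],o2-o1,rcond=None)[0]
    a,b=o1+s[0]*d1,o2+s[1]*d2
    return (a+b)/2,np.linalg.norm(a-b)
E
python3 - <<'E'
from h import *
np.set_printoptions(precision=4,suppress=True)
for c in("top","side"):
    print(c,camera_info(c))
    im=read_camera(c); cv2.imwrite(f"pics/{c}0.png",im[:,:,::-1])
    for t in("scrap_block","flap_hinge","hatch_edge","garlic","garlic_mid","lemon","salt"):
        print(t,[(np.round(d["uv"],1),round(d["conf"],2)) for d in spot_point(c,t)][:5])
    for t in("garlic","lemon","salt","scrap_block","scrap_flap"):
        print(t,[(np.round(d["rect"],1),round(d["conf"],2)) for d in boxes_of(c,t)][:5])
print(camera_info("wrist"),telemetry.get_tool_rot(),telemetry.get_time_s())
E
```

```text
pics
top {'fx': 600.3897917578323, 'fy': 600.3897917578323, 'cx': 317.9205626674682, 'cy': 241.81468380824248, 'xyz': array([0.3874, 0.0249, 1.1285]), 'rotation': array([ 0.717 ,  0.0128, -0.0352, -0.6961])}
scrap_block [(array([312.3, 219.5]), 0.78)]
flap_hinge [(array([246.6, 151.8]), 0.91)]
hatch_edge []
garlic [(array([201.9, 325.7]), 0.88), (array([369.5, 194.9]), 0.79), (array([417. , 316.5]), 0.72), (array([357.4, 319.4]), 0.66)]
garlic_mid [(array([362.3, 320.2]), 0.93), (array([203. , 326.3]), 0.79), (array([417.8, 316.7]), 0.78), (array([369. , 195.6]), 0.72), (array([359.5, 259.2]), 0.58)]
lemon [(array([359.8, 256.3]), 0.94)]
salt [(array([214.2, 263.4]), 0.81)]
garlic [(array([361.6, 320.1,  24.8,  23.1]), 0.97), (array([371.4, 195.2,  30.5,  30.3]), 0.92), (array([419.3, 319.7,  27. ,  27.2]), 0.72), (array([203.9, 327.7,  27.3,  26.4]), 0.69)]
lemon [(array([360. , 257.9,  34. ,  50.8]), 0.89)]
salt [(array([212.4, 264.9,  33.4,  22.3]), 0.69)]
scrap_block [(array([314.1, 211.2, 248.8, 164.7]), 0.96), (array([372. , 194.5,  31.7,  27.6]), 0.66)]
scrap_flap [(array([246
[... 679 characters left out ...]
)]
garlic [(array([262.3, 331.1,  26.2,  33.6]), 0.86), (array([275. , 385.9,  35.3,  33.1]), 0.6), (array([387.6, 239.8,  32.9,  25.9]), 0.56)]
lemon [(array([321.9, 240.3,  51.7,  39.2]), 0.98)]
salt [(array([276.6, 169.4,  20.4,  46.8]), 0.58)]
scrap_block [(array([368.4, 264.9, 220.8, 234.9]), 0.83)]
scrap_flap [(array([354. , 183.2,  77. ,  52.8]), 0.9)]
{'fx': 415.6048234826181, 'fy': 415.6048234826181, 'cx': 313.21214143206413, 'cy': 236.90548483516443, 'tool_from_camera': array([[ 0.0001,  0.9558,  0.2939,  0.0757],
       [ 1.    ,  0.0001, -0.0007, -0.0006],
       [-0.0007,  0.2939, -0.9558, -0.1261],
       [ 0.    ,  0.    ,  0.    ,  1.    ]])} [0.     0.9863 0.1651 0.    ] 1.3
```

View pics/top0.png

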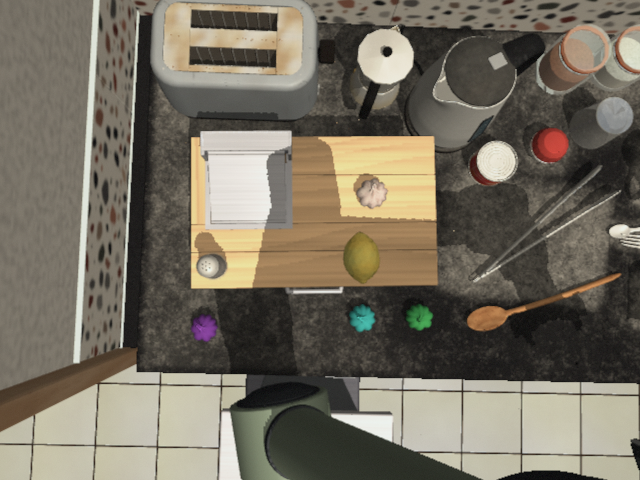

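View pics/side0.png

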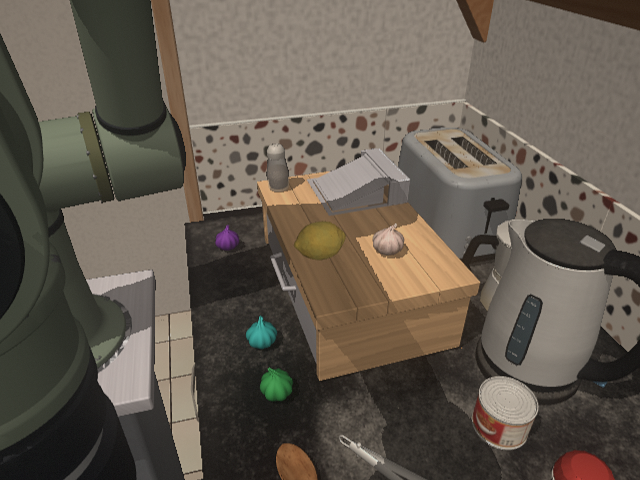

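The top view shows the garlic at the back at (371,193), the lemon in front at (360,257), the salt at (210,265), and the board corners near (191,137), (436,137), (437,287) and (191,288). The side view agrees, with the garlic at (388,240). Next I'll compute poses.

```bash
cat >> h.py <<'E'
np.set_printoptions(precision=4,suppress=True)
E
python3 - <<'E'
from h import *
im=cv2.imread("pics/top0.png").astype(float); im=cv2.GaussianBlur(im,(0,0),1)
sat=im[:,:,2]-im[:,:,0]   # wood: red>blue
def edge(prof,a): # strongest step
    g=np.abs(np.gradient(prof)); k=int(np.argmax(g)); 
    if 0<k<len(g)-1:
        d=(g[k-1]-2*g[k]+g[k+1]); k=k+0.5*(g[k-1]-g[k+1])/d if d else k
    return a+k
def fit(pts,sw):
    P=np.array(pts); x,y=(P[:,1],P[:,0]) if sw else (P[:,0],P[:,1])
    m=np.ones(len(x),bool)
    for _ in range(5):
        c=np.polyfit(x[m],y[m],1); r=abs(y-np.polyval(c,x)); m=r<max(0.5,1.5*np.median(r))
    return c,m.sum(),len(m)
B=[(c,edge(sat[129:146,c],129)) for c in range(310,430,3)]
F=[(c,edge(sat[279:296,c],279)) for c in list(range(200,285,3))+list(range(350,430,3))]
L=[(edge(sat[r,183:200],183),r) for r in list(range(145,240,3))+list(range(250,283,3))]
R=[(edge(sat[r,428:446],428),r) for r in range(142,283,3)]
f=dict(B=fit(B,0),F=fit(F,0),L=fit(L,1),R=fit(R,1)); print(f)
def X(h,v):
    a,b=f[h][0]; c,d=f[v][0]  # row=a*col+b, col=c*row+d
    r=(a*d+b)/(1-a*c); return (c*r+d,r)
C={k:onz("top",X(*k),.145)[:2] for k in("BL","BR","FR","FL")}
print(C)
ctr=sum(C.values())/4
ey=(C["BL"]-C["BR"]+C["FL"]-C["FR"])/2; ex=(C["BL"]-C["FL"]+C["BR"]-C["FR"])/2
print("size",np.linalg.norm(ex),np.linalg.norm(ey),"ctr",ctr,"yaw",np.arctan2(ey[1],ey[0])-np.pi/2,np.arctan2(ex[1],ex[0]))
print("hinge",tri((246.6,151.8),(377.7,167.4)),"hatch side",onz("side",(358.1,207.6),.145))
yaw=np.arctan2(ey[1],ey[0])-np.pi/2
Rm=np.array([[np.cos(yaw),-np.sin(yaw)],[np.sin(yaw),np.cos(yaw)]])
print("hinge pred",ctr+Rm@[.09,.1075],"hatch pred",ctr+Rm@[.034,.045])
for n,t,s in(("garlic",(369.5,194.9),(386,251.1)),("garlic_mid",(369,195.6),(391.3,239.1)),("garlicbox",(371.4,195.2),(387.6,239.8)),("lemon",(359.8,256.3),(318.2,255.7)),("salt",(214.2,263.4),(276.6,187))):
    p,e=tri(t,s); print(n,p,e,"block",Rm.T@(p[:2]-ctr))
print("garlic at z.165 by box",Rm.T@(onz("top",(371.4,194.5),.168)[:2]-ctr),"side",Rm.T@(onz("side",(388.5,241),.168)[:2]-ctr))
E
```

```text
{'B': (array([ -0.0034, 137.0635]), np.int64(40), 40), 'F': (array([ -0.0152, 291.408 ]), np.int64(56), 56), 'L': (array([ -0.0008, 190.651 ]), np.int64(43), 43), 'R': (array([  0.0246, 430.5403]), np.int64(47), 47)}
{'BL': array([0.6227, 0.21  ]), 'BR': array([ 0.6389, -0.1943]), 'FR': array([ 0.3901, -0.2042]), 'FL': array([0.3726, 0.1995])}
size 0.24967494464330864 0.40428787385048875 ctr [0.506  0.0028] yaw 0.041645737551661455 0.04077416017623481
hinge (array([0.5926, 0.1126, 0.1866]), np.float64(0.00260407483534899)) hatch side [0.5353 0.0479 0.145 ]
hinge pred [0.5915 0.1139] hatch pred [0.5381 0.0491]
garlic [ 0.5357 -0.0887  0.1437] 0.0004186294982774054 block [ 0.0258 -0.0926]
garlic_mid [ 0.537  -0.0874  0.1649] 0.012164179716409125 block [ 0.0271 -0.0914]
garlicbox [ 0.5339 -0.0899  0.1662] 0.004481465970570325 block [ 0.0239 -0.0937]
lemon [ 0.431  -0.0744  0.1445] 0.004361471604538944 block [-0.0782 -0.074 ]
salt [0.4113 0.1634 0.144 ] 0.006279763612703775 block [-0.088   0.1644]
garlic at z.165 by box [ 0.0227 -0.0927] side [ 0.0251 -0.0997]
```

```bash
cat >> h.py <<'E'
CTR=np.array([.506,.0028]); YAW=.0415
c_,s_=np.cos(YAW),np.sin(YAW); RM=np.array([[c_,-s_],[s_,c_]])
def W(x,y,z): return np.r_[CTR+RM@[x,y],z]      # block xy -> world
def Bk(p): return RM.T@(np.array(p)[:2]-CTR)
def Q(psi): # tool x at yaw psi (block frame), pointing down
    a=(psi+YAW)/2; return np.array([0,np.cos(a),np.sin(a),0])
def garlic_now():
    """top+side estimate of the bulb, block frame"""
    out=[]
    for c in("top","side"):
        read_camera(c)
        for d in boxes_of(c,"garlic"):
            p=Bk(onz(c,d["rect"][:2],.168))
            if -.02<p[0]<.1 and -.15<p[1]<.15: out.append((c,p,round(d["conf"],2)))
    return out
E
python3 - <<'E'
from h import *
for psi in(-np.pi/2,np.pi/2,-.26,np.pi-.26):
    print(psi,kin.solve_ik(W(.026,-.147,.25),Q(psi)),kin.solve_ik(W(.045,.07,.17),Q(psi)))
q0=telemetry.get_q()
psi=-np.pi/2
env.move_pose(W(.026,-.147,.25),Q(psi))
grip(.024)
env.move_linear(W(.026,-.147,.178),vel=.15)
f0=telemetry.get_wrist_force()
print("hit",env.move_linear(W(.026,-.147,.152),vel=.02,guard=3),telemetry.get_position(),telemetry.get_wrist_force()-f0,telemetry.get_gripper_width(),telemetry.get_time_s())
E
```

```text
-1.5707963267948966 [-0.3923  0.3375 -0.1718  1.0615  0.     -2.0046] [ 0.0018  0.3961 -0.3018  0.8728  0.     -1.6105]
1.5707963267948966 [-0.3923  0.3375 -0.1718  1.0615  0.      1.137 ] [ 0.0018  0.3961 -0.3018  0.8728  0.      1.5311]
-0.26 [-0.3923  0.3375 -0.1718  1.0615  0.      2.9678] [ 0.0018  0.3961 -0.3018  0.8728  0.     -2.9213]
2.8815926535897933 [-0.3923  0.3375 -0.1718  1.0615  0.     -0.1738] [ 0.0018  0.3961 -0.3018  0.8728  0.      0.2203]
hit True [ 0.5379 -0.1429  0.162 ] [-0.8266 -0.1978  5.2774] 0.024168167040667134 6.2583
```

```bash
python3 - <<'E'
from h import *
z=.166
env.move_linear(W(.026,-.147,z),vel=.05)
env.move_linear(W(.026,-.105,z),vel=.06)
print(garlic_now(),telemetry.get_wrist_force())
cv2.imwrite("pics/s1.png",read_camera("side")[120:340,220:520,::-1].repeat(2,0).repeat(2,1)); print(telemetry.get_time_s())
E
```

```text
[('top', array([ 0.0218, -0.0647]), 0.57), ('side', array([ 0.0207, -0.081 ]), 0.69)] [-0.614   1.7731  0.0308]
7.6083
```

View pics/s1.png

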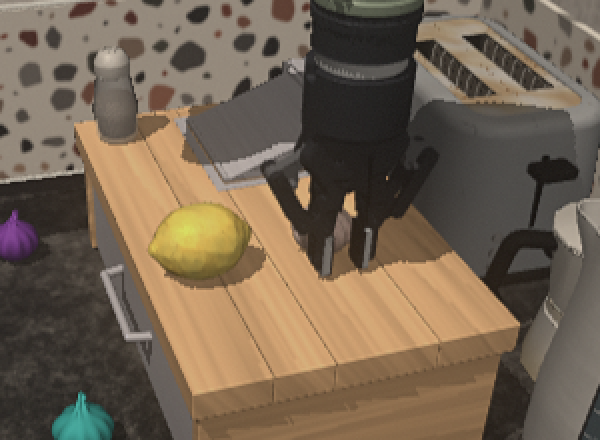

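The bulb is upright and cradled in front of the two fingertips, at about (345,225) in the crop, and the lemon is clear. I'll continue the push.

```bash
python3 - <<'E'
from h import *
z=.166
env.move_linear(W(.032,-.035,z),vel=.06)
print(env.move_linear(W(.032,-.014,z),vel=.03,guard=3), Bk(telemetry.get_position()),telemetry.get_wrist_force())
env.move_linear(W(.032,-.034,z),vel=.1)
env.move_linear(W(.032,-.075,.25),vel=.2)
grip(.085)
env.move_pose(W(.032,-.10,.20),Q(np.pi-.26))
print(garlic_now())
cv2.imwrite("pics/t2.png",read_camera("top")[110:310,170:450,::-1].repeat(2,0).repeat(2,1))
env.move_linear(W(.032,-.10,.175),vel=.1)
print("touch",env.move_linear(W(.032,-.10,.14),vel=.02,guard=3),telemetry.get_position(),telemetry.get_gripper_width())
env.move_linear(W(.032,-.10,.20),vel=.15);print(telemetry.get_time_s())
E
```

```text
False [ 0.032 -0.014] [ 0.1039 -0.7001 -0.3249]
[('top', array([0.0276, 0.0207]), 0.93), ('side', array([0.0311, 0.0176]), 0.86)]
touch True [ 0.542  -0.0957  0.149 ] 0.08522178381463325
15.2917
```

View pics/t2.png

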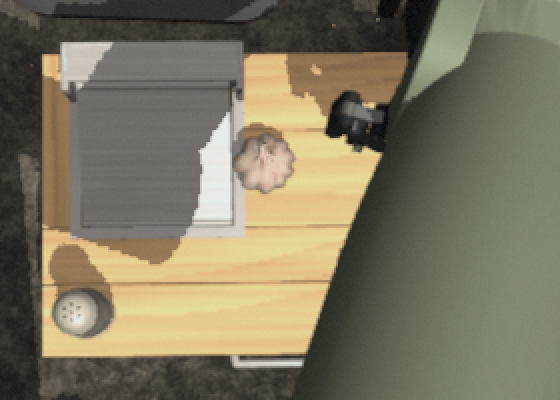

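```bash
python3 - <<'E'
from h import *
th=.32; X,Y0=.0417,.0251
env.move_linear(W(.032,-.10,.24),vel=.2)
env.move_pose(W(X,Y0,.24),Q(np.pi-th))
env.move_linear(W(X,Y0,.20),vel=.12)
f0=telemetry.get_wrist_force()
print("guard",env.move_linear(W(X,Y0,.153),vel=.04,guard=12),telemetry.get_position(),telemetry.get_wrist_force()-f0)
print(garlic_now())
a=read_camera("side")[110:310,220:500,::-1]
env.move_linear(W(X,.042,.153),vel=.03)
print(telemetry.get_wrist_force()-f0,garlic_now(),telemetry.get_time_s())
b=read_camera("side")[110:310,220:500,::-1]
cv2.imwrite("pics/s3.png",cv2.resize(np.hstack([a,b]),(800,286)))
E
```

```text
guard False [0.5462 0.0296 0.1529] [-0.7576 -0.8377  0.1638]
[('side', array([0.0244, 0.0155]), 0.75)]
[-1.1959 -0.4804  1.7332] [('side', array([0.0302, 0.0262]), 0.55)] 19.1833
```

View pics/s3.png

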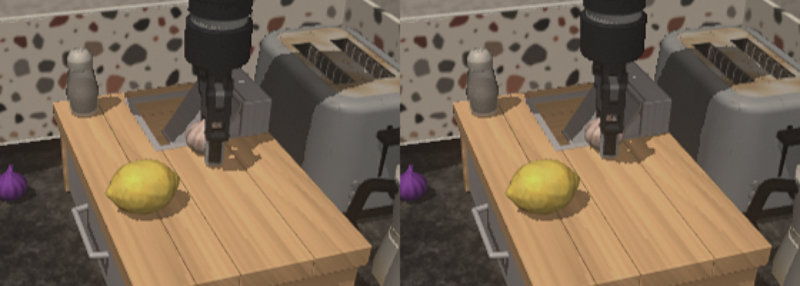

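The flap is held open, and the bulb stands in front of the pushing finger at about (200,135) left and (597,130) right. I'll push it over now.

```bash
python3 - <<'E'
from h import *
X=.0417; ims=[]
for y in(.062,.084):
    env.move_linear(W(X,y,.153),vel=.03)
    print(garlic_now(),telemetry.get_wrist_force(),telemetry.get_position())
    ims.append(read_camera("side")[110:250,250:450,::-1])
ims2=read_camera("top")[110:250,170:370,::-1]
cv2.imwrite("pics/s4.png",cv2.resize(np.hstack(ims+[ims2]),(800,187)));print(telemetry.get_time_s())
E
```

```text
[] [-2.2764  1.1012  1.4694] [0.545  0.0668 0.153 ]
[] [-2.1377  0.4064  0.7337] [0.5441 0.0887 0.153 ]
21.4833
```

View pics/s4.png

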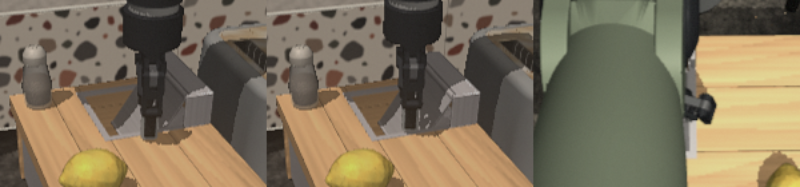

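The bulb no longer shows on the board. I'll push a little further and check with the wrist camera before lifting.

```bash
python3 - <<'E'
from h import *
env.move_linear(W(.0417,.098,.153),vel=.04)
im=read_camera("wrist"); print([(d["rect"],d["conf"]) for d in boxes_of("wrist","garlic")],telemetry.get_wrist_force())
cv2.imwrite("pics/w5.png",im[:,:,::-1]);print(telemetry.get_time_s())
E
```

```text
[([369.0, 128.8, 34.4, 13.8], 0.61), ([311.2, 240.9, 622.5, 478.1], 0.37)] [-2.6805  1.0953  1.2214]
22.0833
```

View pics/w5.png

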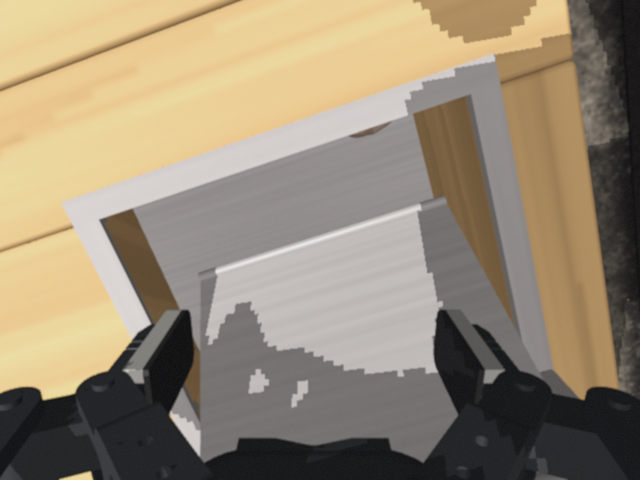

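The bulb lies in the bin, with an edge of it showing at (369,130) under the front rim, and the opening is clear. I'll lift and retreat.

```bash
python3 - <<'E'
from h import *
env.move_linear(W(.0417,.098,.30),vel=.12)
env.move_linear(W(.0417,-.10,.32),vel=.25)
env.set_joints([-1.373,0.326,-0.193,1.052,0,1.437])
env.pause(.3)
a=read_camera("top")[110:310,170:450,::-1]; print(garlic_now())
for t in("lemon","salt"): 
    read_camera("top"); print(t,[np.round(d["rect"],1) for d in boxes_of("top",t)][:2])
b=read_camera("side")[110:310,220:500,::-1]
cv2.imwrite("pics/f6.png",cv2.resize(np.hstack([a,b]),(800,286)));print(telemetry.get_time_s(),telemetry.get_wrist_force())
E
```

```text
[]
lemon [array([361.9, 262.1,  34.9,  53.9])]
salt []
27.2583 [-0.4027  0.4653  0.2449]
```

View pics/f6.png

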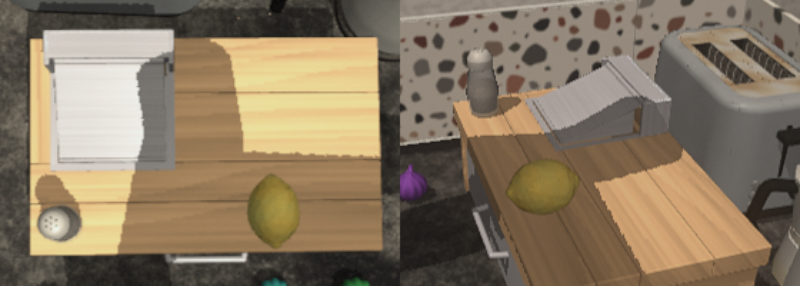

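The flap is shut, the board is clear of garlic, and the lemon and salt shaker haven't moved.

```bash
python3 -c "
from h import *
print(hand_in())"
```

```text
the job is handed in; nothing more can be done
None
```

I pushed the garlic bulb over the edge into the scrap bin without gripping it; the flap is shut again, the lemon and salt shaker look undisturbed in the final pictures, and the job was handed in at about 27 s.

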